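# Open the climate logger case and press its log button

## Robot

A 6-joint arm with a two-finger parallel gripper is mounted at the origin on the work surface. World frame = base frame: x ahead of the robot, y to its left, z up, the work surface at z = 0. Lengths are in mm, angles in rad, forces in N, time in s.
With the tool pointing down it reaches from about 300 to 775 mm from the base axis. Payload 14.6 kg.
Tool frame: the origin (TCP) lies at the very end of the fingers, on their centre line; the grasp point (between the pads) lies 19 mm behind it; z points along the fingers, y is the line along which they close (so a half turn about z gives the same grasp; the last joint's range is limited). The gripper opens to 94 mm and grips with 3 to 60 N. Pads are 16 mm wide; open, the fingers measure 119 mm over their backs; the gripper's body (75 mm by 177 mm) begins 78 mm behind the grasp point.
Start: joints at [-1.404, 0.3, 1.521, -0, 1.321, -0.067], TCP at [127.415, -535.028, 205.446] pointing down, gripper open.
Joint ranges: [-3.03, 3.03], [-0.79, 2.21], [0.23, 2.52], [-1.04, 4.18], [0, 3.07], [-2.55, 2.55]. Speed limits (rad/s): [2.22, 2.22, 2.57, 3.14, 3.14, 3.14].

## Interface

Orientations are given as [roll, pitch, yaw] about the fixed x, y, z axes, in that order (R = Rz(yaw) Ry(pitch) Rx(roll)).
In Python, from cell import manip, camera, get_calibration gives the robot as it stands.
- The arm moves only by the tool arm_command, never from a script. Its argument "targets" is a list of rows, each an object of numbers: "hand": the opening, from -1 (shut) to 1 (fully open), so that 0 is half open; "x", "y", "z": the shift along the tool's x, y, z in m; "yaw": the turn about the tool's z in rad. In form: [{"hand": .., "x": .., "y": .., "z": .., "yaw": ..}, ...]. A call has 1 to 10 rows; each row shifts and turns the commanded pose from where the row before left it, along the tool's axes as they then stand; what a row does not reach is not made up. A row lasts 1/10 s, in which the tool goes at most 50 mm and 8.59 degrees, less where a joint would pass 70% of its speed; a pose out of reach is approached as far as the arm can. A call is refused whole if a number of a shift passes 0.05 or a number of a turn 0.15, either way. A call with a gripper value outside its range is refused whole. The fingers move at their own pace and stop on an object; "newtons" is the grip in N (left out, the last holds). Time passes only in rows, so rows that do not move let the fingers close. It gives the time, the measured TCP pose, the force, the opening and the grip force at its end, in the units of the state.
- manip.read_state(): the state, without advancing time (a new reading comes with each control period).
- camera(name): name is "side" or "top"; returns the picture (480x640x3 uint8, red, green, blue); there is no depth.
- get_calibration(name): a dict with "K" (3x3 intrinsics, pixels), "dist_coeffs" ([k1, k2, p1, p2, k3] as OpenCV has them; the pictures are not rectified), "cam_to_world" (4x4, takes a point from camera to world coordinates). Camera axes: x right, y up, looking along -z (the intrinsics and any distortion apply to the point x, -y, -z); pixel columns grow to the right and rows downward; lengths in mm; the calibration is good to about 2 mm. A picture is of the moment at which its call begins. get_calibration takes no time and is no camera call.
- manip.sign_off(): hands the job in; it is judged then, once.
The state is a dict: "clock": time; "joints": joint angles; "qd": joint speeds; "effort": joint torques, N m; "eef_pos": TCP position; "eef_rot": TCP orientation; "wrist_force": force on the tool from outside, world axes, zero at the start; "moment": the same for the moment, N m; "finger_gap": finger opening in mm; "finger_force": force on a finger pad.
Only numpy, scipy, OpenCV 4.12 (cv2) and the standard library are available. Lean on these libraries where they do the work, as an engineer would, in place of code of your own. Each camera call takes 0.05 s, during which the arm holds its last target. There are 200 camera calls.

## Task

Open the grey climate logger case on the bench: gently push its lid up by the thumb lip with the fingertips, without pinching it, and flip it right over past upright until it leans back and stays open by itself; then press the large round button inside fully down and let it come back up. Only push and press: do not lift, tip or shove the case, do not press the small button beside the large one, and leave the two specimen jars and the little cardboard box where they stand.

Things in the scene. Friction and masses are not known exactly. Their poses are not given: they have to be found in the camera images.
- case: grey plastic logger case, loose on the bench on rubber feet but heavy (about 2.5 kg), 150 (its x) x 180 (its y) x 85 mm high, walls 6 mm, open on top under its lid. Origin: centre of its underside. Its z is up; its front, where the lid's thumb lip overhangs, faces its -x (roughly the robot's right, world -y); the lid's hinge runs along its y on top of the far (+x) wall. Inside, a black instrument fills the bottom up to 39 mm above the bench and carries the two buttons.
- lid (a joint): angle of the lid in rad: 0 shut, 1.57 upright, 1.95 at its stop, leaning back towards the case's +x (roughly the robot's left). The hinge is nearly free: short of upright the lid falls shut, past it it falls back to the stop and stays. The lid is a plate 150 x 180 x 8 mm of about 0.25 kg without a handle.
- lid_lip (a point): middle of the lower outer edge of the thumb lip, a tab 100 mm wide and 8 mm thick that continues the lid 28 mm beyond the case's front wall, with free space under it down to the bench. With the lid shut its underside is 85.5 mm above the bench. The point moves with the lid; it lies 178 mm from the hinge line.
- lid_hinge (a point): point on the hinge line, at the middle of the case's width, at the level of the lid's underside: 75 mm from the case's centre towards its +x, 85.5 mm above the bench
- log_button (a joint): travel of the large button in m: 0 up, 0.006 fully down; springs back; about 5 N pushes it fully down, straight down
- log_button_top (a point): centre of the top face of the large round button (36 mm diameter), inside the case at 25 mm towards its -x and 32 mm towards its -y from its centre, its top 61 mm above the bench (24 mm below the rim); the button can only be reached with the lid open
- small_button (a joint): travel of the small button in m: 0 up, 0.004 fully down
- small_button_top (a point): centre of the top face of the small round button (16 mm diameter), not to be pressed; 82 mm from the large one towards the case's +y, its top 59 mm above the bench
- jar_tall: bystander: amber specimen jar, 64 mm diameter, 150 mm tall, origin at the centre of its underside
- jar_squat: bystander: amber specimen jar, 72 mm diameter, 90 mm tall, origin at the centre of its underside
- slide_box: bystander: closed cardboard box, 80 x 60 x 35 mm, origin at the centre of its underside
There are look-alikes about, which are no part of the job. Of the things shaped like the case, the grey one is meant.

How it is judged:
By the outcome, as a careful person would: the job done as asked, in the order asked, and still so for the second after the job is handed in, with the robot touching nothing.
It also fails if it takes over 48 s, if anything falls off the work surface, if the arm or the gripper's body presses on something with over 40 N, if the wrist force passes 120 N, or if a joint passes its speed limit or range.

## Working session

There is one attempt and no reset: what is moved stays moved. The work goes in short steps, Python scripts to look and compute and a tool call to move; the robot and the scene stay as the last step left them, time stands still between calls to the robot, and variables do not carry over. Pictures are saved under pics/ and viewed, at most 10 in all, crops included, and the job is handed in when it is done.

Besides the shell and the picture viewer there is one more tool, called after ">>>" as name(argument=value, ...), one argument or row to a line, values as JSON. arm_command: Moves the arm, as the interface text tells. Its arguments: {"type":"object","properties":{"targets":{"type":"array"},"newtons":{"type":"number"}},"required":["targets"]}

```bash
mkdir -p pics
python3 - <<'E'
from cell import manip,camera,get_calibration
import cv2
for n in("side","top"):
    cv2.imwrite(f"pics/{n}0.png",camera(n)[:,:,::-1]); c=get_calibration(n); print(n,c)
s=manip.read_state();print(s)
E
```

```text
side {'K': array([[452.26120138,   0.        , 322.72804278],
       [  0.        , 452.26120138, 237.28854893],
       [  0.        ,   0.        ,   1.        ]]), 'dist_coeffs': array([-0.11611558,  0.        ,  0.        ,  0.        ,  0.        ]), 'cam_to_world': array([[-9.59856798e-01,  1.63836318e-01, -2.27667714e-01,
         3.49148141e+02],
       [-2.79887470e-01, -5.06257160e-01,  8.15700124e-01,
         6.39253385e+02],
       [ 1.83828946e-02,  8.46676650e-01,  5.31790109e-01,
         4.74561416e+02],
       [ 0.00000000e+00,  0.00000000e+00,  0.00000000e+00,
         1.00000000e+00]])}
top {'K': array([[466.46846589,   0.        , 321.2325282 ],
       [  0.        , 466.46846589, 245.18858267],
       [  0.        ,   0.        ,   1.        ]]), 'dist_coeffs': array([-0.1241392,  0.       ,  0.       ,  0.       ,  0.       ]), 'cam_to_world': array([[ 1.59515234e-02,  9.99271335e-01, -3.46748936e-02,
         4.89989983e+02],
       [-9.99867875e-01,  1.60503254e-02,  2.57287703e-03,
         1.45641910e+01],
       [ 3.12754559e-03,  3.46292709e-02,  9.99395333e-01,
         9.98608915e+02],
       [ 0.00000000e+00,  0.00000000e+00,  0.00000000e+00,
         1.00000000e+00]])}
{'clock': 0.1, 'joints': array([-1.40363233e+00,  3.00389525e-01,  1.52150570e+00,  8.94998597e-06,
        1.32069777e+00, -6.65903367e-02]), 'qd': array([-5.74934257e-05, -9.42158910e-04, -2.92014215e-03,  7.55133816e-04,
        2.66574099e-05,  6.69431441e-04]), 'effort': array([ 1.02365553e-03, -5.32646406e+01, -3.53282690e+01,  7.08797760e-02,
        2.34999123e-02, -4.68025814e-05]), 'eef_pos': array([ 127.36360997, -534.81420947,  204.96296609]), 'eef_rot': array([-3.14059511e+00, -7.52135110e-05,  2.33752076e-01]), 'wrist_force': array([-0.33518744, -0.44710677, -0.98348464]), 'moment': array([-0.05377212,  0.01475243,  0.02804803]), 'finger_force': 0.0, 'finger_gap': 93.87729456169097}
```

View pics/top0.png

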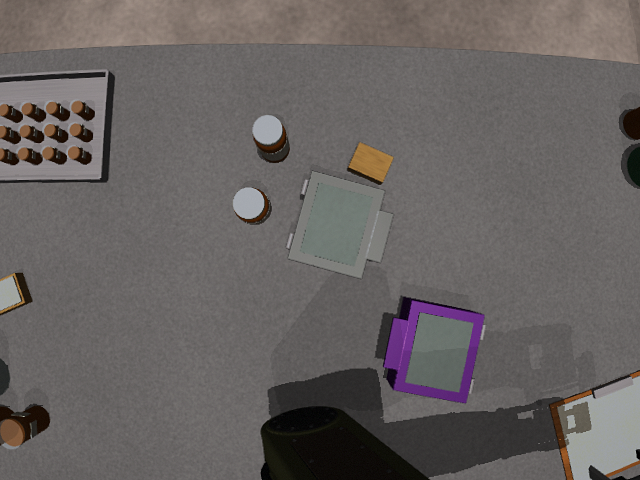

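View pics/side0.png

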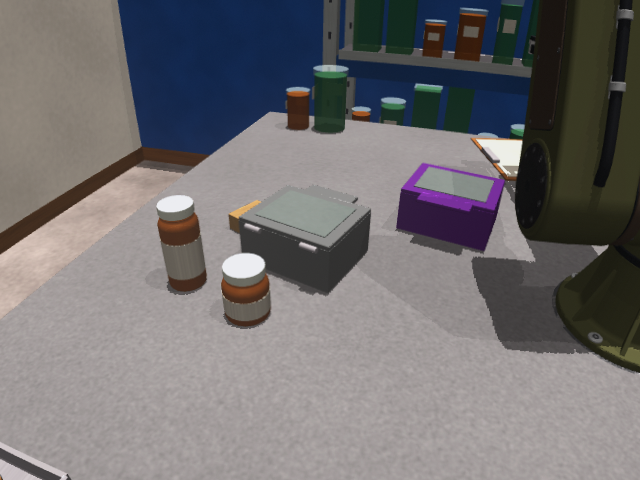

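The grey case is at about (337,225) in the top view, with its lip on the right around (382,237). The same-shaped purple case at about (437,350) is the look-alike. The task wants the grey one, and its lip facing -y (image right) fits the description. I'll confirm this in one enlarged crop and measure it.

```bash
cat > h.py <<'E'
import numpy as np,cv2
from cell import manip,camera,get_calibration
def ray(n,uv,z):
    c=get_calibration(n);p=cv2.undistortPoints(np.float64(uv).reshape(-1,1,2),c["K"],c["dist_coeffs"])[:,0]
    T=c["cam_to_world"];d=np.c_[p[:,0],-p[:,1],-np.ones(len(p))]@T[:3,:3].T;o=T[:3,3]
    return o+d*((z-o[2])/d[:,2])[:,None]
def proj(n,P):
    c=get_calibration(n);T=np.linalg.inv(c["cam_to_world"]);P=np.atleast_2d(P)@T[:3,:3].T+T[:3,3]
    return cv2.projectPoints(P*[1,-1,-1],np.zeros(3),np.zeros(3),c["K"],c["dist_coeffs"])[0][:,0]
E
python3 - <<'E'
from h import *
im=cv2.imread("pics/top0.png")
cr=cv2.resize(im[155:295,270:410],None,fx=4.2,fy=4.2,interpolation=cv2.INTER_CUBIC)
cv2.imwrite("pics/crop.png",cr)
px=[(313,171),(384,189),(362,277),(288,260),(393,212),(381,262)]
w=ray("top",px,93.5);print(w.round(1))
E
```

```text
[[ 666.5   30.7   93.5]
 [ 633.5 -108.9   93.5]
 [ 460.9  -67.8   93.5]
 [ 491.6   76.3   93.5]
 [ 588.5 -127.    93.5]
 [ 490.6 -104.5   93.5]]
```

View pics/crop.png

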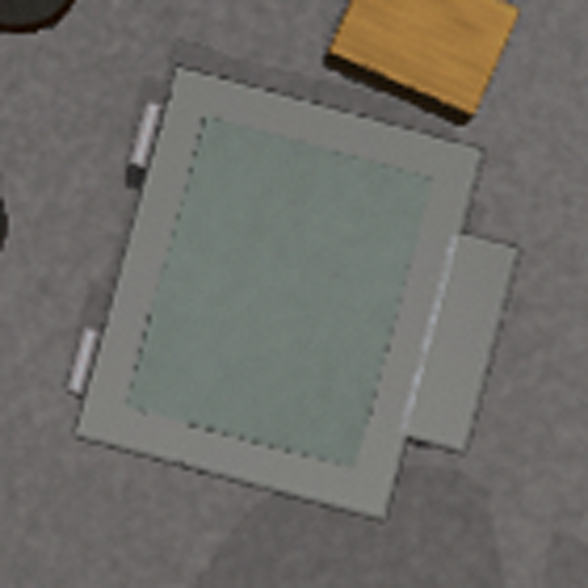

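The crop shows the grey case with its lip on the right, corners (518,246) and (465,452), and two hinge lugs on the left. The lid corners are (177,68), (483,148), (385,518) and (78,436). This is the right case.

Run:
```python
from h import *
u=np.array([(177,68),(483,148),(385,518),(78,436),(518,246),(465,452)])
w=ray("top",(u+.5)/4.2-.5+[270,155],93.5)[:,:2]
print(w.round(1))
X=(w[0]-w[1])+(w[3]-w[2]);Y=(w[0]-w[3])+(w[1]-w[2])+(w[4]-w[5])
aY=np.arctan2(-Y[0],Y[1]) ; aX=np.arctan2(X[1],X[0]);print(aX,aY+0)
y=(aX+ aY)/2; 
c=w[:4].mean(0);ex=np.array([np.cos(y),np.sin(y)]);ey=np.array([-ex[1],ex[0]])
print("c",c,"yaw",y,"lipmid",w[4:].mean(0),"pred",c-103*ex,"btn",c-25*ex-32*ey,"ex",ex,"ey",ey)
```

```text
[[ 666.8   33.1]
 [ 631.8 -110.2]
 [ 459.   -66.5]
 [ 494.7   75.9]
 [ 586.2 -126.9]
 [ 490.1 -103.2]]
1.3283306332941218 -1.8156777586771429
c [563.08380094 -16.89974093] yaw -0.24367356269151053 lipmid [ 538.13852542 -115.03408426] pred [463.1266056    7.95099547] btn [531.10172862 -41.92267143] ex [ 0.97045821 -0.24126929] ey [0.24126929 0.97045821]
```

>>> arm_command(
  targets=[
    {"hand": -1, "yaw": -0.137},
    {"hand": -1, "yaw": -0.137},
    {"hand": -1, "yaw": -0.137},
    {"hand": -1, "yaw": -0.137},
    {"hand": -1, "yaw": -0.137},
    {"hand": -1, "yaw": -0.137},
    {"hand": -1, "yaw": -0.137},
    {"hand": -1, "yaw": -0.134},
  ],
  newtons=5,
)

```text
schema error: expected keys hand, x, y, z, yaw
```

>>> arm_command(
  targets=[
    {"hand": -1, "x": 0.037, "y": 0.025},
    {"hand": -1, "x": 0.037, "y": 0.025},
    {"hand": -1, "x": 0.037, "y": 0.025},
    {"hand": -1, "x": 0.037, "y": 0.025},
    {"hand": -1, "x": 0.037, "y": 0.025},
    {"hand": -1, "x": 0.037, "y": 0.025},
    {"hand": -1, "x": 0.037, "y": 0.025},
    {"hand": -1, "x": 0.037, "y": 0.025},
    {"hand": -1, "x": 0.037, "y": 0.025},
    {"hand": -1, "x": 0.037, "y": 0.025},
  ],
)

```text
schema error: expected keys hand, x, y, z, yaw
```

>>> arm_command(
  targets=[
    {"hand": -1, "x": 0, "y": 0, "z": 0, "yaw": -0.137},
    {"hand": -1, "x": 0, "y": 0, "z": 0, "yaw": -0.137},
    {"hand": -1, "x": 0, "y": 0, "z": 0, "yaw": -0.137},
    {"hand": -1, "x": 0, "y": 0, "z": 0, "yaw": -0.137},
    {"hand": -1, "x": 0, "y": 0, "z": 0, "yaw": -0.137},
    {"hand": -1, "x": 0, "y": 0, "z": 0, "yaw": -0.137},
    {"hand": -1, "x": 0, "y": 0, "z": 0, "yaw": -0.137},
    {"hand": -1, "x": 0, "y": 0, "z": 0, "yaw": -0.134},
  ],
  newtons=5,
)

```text
clock: 0.9
eef_pos: [127.4, -534.9, 205.1]
eef_rot: [-3.141, -0.001, 1.332]
wrist_force: [-0.3, 0.6, 0.8]
finger_gap: 33.5
finger_force: 0.0
```

>>> arm_command(
  targets=[
    {"hand": -1, "x": 0.037, "y": 0.025, "z": 0, "yaw": 0},
    {"hand": -1, "x": 0.037, "y": 0.025, "z": 0, "yaw": 0},
    {"hand": -1, "x": 0.037, "y": 0.025, "z": 0, "yaw": 0},
    {"hand": -1, "x": 0.037, "y": 0.025, "z": 0, "yaw": 0},
    {"hand": -1, "x": 0.037, "y": 0.025, "z": 0, "yaw": 0},
    {"hand": -1, "x": 0.037, "y": 0.025, "z": 0, "yaw": 0},
    {"hand": -1, "x": 0.037, "y": 0.025, "z": 0, "yaw": 0},
    {"hand": -1, "x": 0.037, "y": 0.025, "z": 0, "yaw": 0},
    {"hand": -1, "x": 0.037, "y": 0.025, "z": 0, "yaw": 0},
    {"hand": -1, "x": 0.037, "y": 0.025, "z": 0, "yaw": 0},
  ],
)

```text
clock: 1.9
eef_pos: [460.5, -234.8, 205.3]
eef_rot: [-3.141, -0.0, 1.327]
wrist_force: [0.8, -1.7, -0.4]
finger_gap: 0.2
finger_force: 0.0
```

>>> arm_command(
  targets=[
    {"hand": -1, "x": 0.037, "y": 0.0235, "z": 0, "yaw": 0},
    {"hand": -1, "x": 0.037, "y": 0.0235, "z": 0, "yaw": 0},
    {"hand": -1, "x": 0, "y": 0, "z": 0.04, "yaw": 0},
    {"hand": -1, "x": 0, "y": 0, "z": 0.04, "yaw": 0},
    {"hand": -1, "x": 0, "y": 0, "z": 0.04, "yaw": 0},
    {"hand": -1, "x": 0, "y": 0, "z": 0.016, "yaw": 0},
    {"hand": -1, "x": 0.02, "y": 0, "z": 0, "yaw": 0},
    {"hand": -1, "x": 0.015, "y": 0, "z": 0, "yaw": 0},
    {"hand": -1, "x": 0, "y": 0, "z": 0, "yaw": 0},
  ],
)

```text
clock: 2.8
eef_pos: [531.8, -140.5, 69.6]
eef_rot: [3.141, -0.0, 1.329]
wrist_force: [-0.2, -0.3, 0.5]
finger_gap: 0.4
finger_force: 0.0
```

Run:
```python
from h import *
im=camera("top")[:,:,::-1];cv2.imwrite("pics/t1.png",cv2.resize(im[160:300,280:470],None,fx=4,fy=4,interpolation=cv2.INTER_CUBIC))
print(manip.read_state()["wrist_force"])
```

```text
[-0.68066839 -0.60919071 -0.25835854]
```

View pics/t1.png

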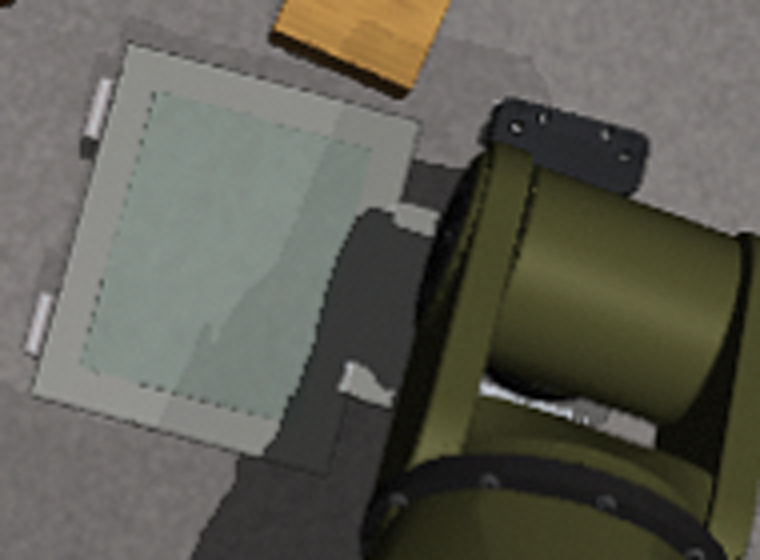

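The picture shows the wrist (about (560,250)) standing off the lip, whose ends show at (415,218) and (365,385). The case hasn't moved. I'll creep in until contact.

>>> arm_command(
  targets=[
    {"hand": -1, "x": 0.004, "y": 0, "z": 0, "yaw": 0},
    {"hand": -1, "x": 0.004, "y": 0, "z": 0, "yaw": 0},
    {"hand": -1, "x": 0.001, "y": 0, "z": 0, "yaw": 0},
    {"hand": -1, "x": 0.001, "y": 0, "z": 0, "yaw": 0},
    {"hand": -1, "x": 0.001, "y": 0, "z": 0, "yaw": 0},
    {"hand": -1, "x": 0, "y": 0, "z": 0, "yaw": 0},
  ],
)

```text
clock: 3.45
eef_pos: [534.0, -131.3, 69.4]
eef_rot: [-3.142, -0.0, 1.327]
wrist_force: [0.6, -0.7, 0.1]
finger_gap: 0.6
finger_force: 0.0
```

>>> arm_command(
  targets=[
    {"hand": -1, "x": 0.001, "y": 0, "z": 0, "yaw": 0},
    {"hand": -1, "x": 0.001, "y": 0, "z": 0, "yaw": 0},
    {"hand": -1, "x": 0.001, "y": 0, "z": 0, "yaw": 0},
    {"hand": -1, "x": 0.001, "y": 0, "z": 0, "yaw": 0},
    {"hand": -1, "x": 0, "y": 0, "z": 0, "yaw": 0},
  ],
)

```text
clock: 3.95
eef_pos: [535.0, -127.3, 69.4]
eef_rot: [-3.142, -0.0, 1.327]
wrist_force: [-0.4, -0.1, -0.8]
finger_gap: 0.3
finger_force: 0.0
```

>>> arm_command(
  targets=[
    {"hand": -1, "x": 0.001, "y": 0, "z": 0, "yaw": 0},
    {"hand": -1, "x": 0.001, "y": 0, "z": 0, "yaw": 0},
    {"hand": -1, "x": 0, "y": 0, "z": 0, "yaw": 0},
  ],
)

```text
clock: 4.25
eef_pos: [535.5, -125.4, 69.5]
eef_rot: [3.141, -0.0, 1.327]
wrist_force: [0.4, 0.1, -0.0]
finger_gap: 0.1
finger_force: 0.0
```

>>> arm_command(
  targets=[
    {"hand": -1, "x": 0.001, "y": 0, "z": 0, "yaw": 0},
    {"hand": -1, "x": 0.001, "y": 0, "z": 0, "yaw": 0},
    {"hand": -1, "x": 0, "y": 0, "z": 0, "yaw": 0},
  ],
)

```text
clock: 4.55
eef_pos: [535.6, -124.9, 69.5]
eef_rot: [3.142, 0.002, 1.327]
wrist_force: [-3.6, -10.7, 0.0]
finger_gap: 0.5
finger_force: 5.8
```

>>> arm_command(
  targets=[
    {"hand": -1, "x": -0.0003, "y": 0, "z": 0, "yaw": 0},
    {"hand": -1, "x": 0, "y": 0, "z": -0.002, "yaw": 0},
    {"hand": -1, "x": 0, "y": 0, "z": -0.003, "yaw": 0},
    {"hand": -1, "x": 0, "y": 0, "z": -0.003, "yaw": 0},
    {"hand": -1, "x": 0, "y": 0, "z": -0.003, "yaw": 0},
  ],
)

```text
clock: 5.05
eef_pos: [535.7, -124.5, 80.5]
eef_rot: [-3.141, 0.001, 1.326]
wrist_force: [-1.5, -4.5, -0.9]
finger_gap: 0.5
finger_force: 2.4
```

>>> arm_command(
  targets=[
    {"hand": -1, "x": 0.0005, "y": 0, "z": -0.004, "yaw": 0},
    {"hand": -1, "x": 0.0004, "y": 0, "z": -0.004, "yaw": 0},
    {"hand": -1, "x": 0.0005, "y": 0, "z": -0.004, "yaw": 0},
  ],
)

```text
clock: 5.35
eef_pos: [536.0, -123.3, 92.6]
eef_rot: [-3.142, 0.001, 1.326]
wrist_force: [-1.1, -6.9, 0.0]
finger_gap: 0.9
finger_force: 3.3
```

Run:
```python
from h import *
im=camera("side")[:,:,::-1];cv2.imwrite("pics/s1.png",cv2.resize(im[120:320,200:440],None,fx=3,fy=3,interpolation=cv2.INTER_CUBIC))
```

```text
(no output)
```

View pics/s1.png

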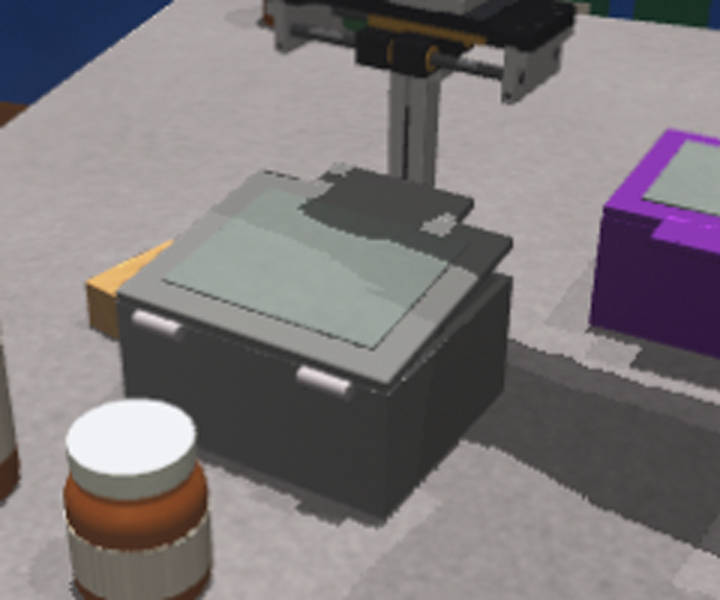

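The side crop shows the lid already lifted a few degrees, with the closed fingers holding it at the lip near (415,175). The case is standing still, so I'll follow the arc.

>>> arm_command(
  targets=[
    {"hand": -1, "x": 0.0007, "y": 0, "z": -0.005, "yaw": 0},
    {"hand": -1, "x": 0.0009, "y": 0, "z": -0.005, "yaw": 0},
    {"hand": -1, "x": 0.001, "y": 0, "z": -0.005, "yaw": 0},
    {"hand": -1, "x": 0.0012, "y": 0, "z": -0.005, "yaw": 0},
    {"hand": -1, "x": 0.0013, "y": 0, "z": -0.005, "yaw": 0},
  ],
)

```text
clock: 5.9
eef_pos: [537.3, -118.2, 117.7]
eef_rot: [3.141, 0.001, 1.326]
wrist_force: [-2.2, -5.4, -0.2]
finger_gap: 0.6
finger_force: 2.7
```

>>> arm_command(
  targets=[
    {"hand": -1, "x": 0.0015, "y": 0, "z": -0.005, "yaw": 0},
    {"hand": -1, "x": 0.0016, "y": 0, "z": -0.005, "yaw": 0},
    {"hand": -1, "x": 0.0018, "y": 0, "z": -0.005, "yaw": 0},
    {"hand": -1, "x": 0.002, "y": 0, "z": -0.005, "yaw": 0},
    {"hand": -1, "x": 0.0022, "y": 0, "z": -0.005, "yaw": 0},
  ],
)

```text
clock: 6.4
eef_pos: [539.6, -109.2, 142.8]
eef_rot: [3.141, 0.001, 1.326]
wrist_force: [-2.0, -5.2, 0.5]
finger_gap: 0.7
finger_force: 2.7
```

>>> arm_command(
  targets=[
    {"hand": -1, "x": 0.0034, "y": 0, "z": -0.007, "yaw": 0},
    {"hand": -1, "x": 0.0036, "y": 0, "z": -0.0068, "yaw": 0},
    {"hand": -1, "x": 0.004, "y": 0, "z": -0.0067, "yaw": 0},
    {"hand": -1, "x": 0.0042, "y": 0, "z": -0.0066, "yaw": 0},
    {"hand": -1, "x": 0.0045, "y": 0, "z": -0.0063, "yaw": 0},
  ],
)

```text
clock: 6.9
eef_pos: [544.5, -89.7, 176.5]
eef_rot: [3.141, 0.001, 1.327]
wrist_force: [-0.3, -5.2, 1.5]
finger_gap: 0.4
finger_force: 2.4
```

>>> arm_command(
  targets=[
    {"hand": -1, "x": 0.0048, "y": 0, "z": -0.0061, "yaw": 0},
    {"hand": -1, "x": 0.005, "y": 0, "z": -0.0059, "yaw": 0},
    {"hand": -1, "x": 0.0053, "y": 0, "z": -0.0057, "yaw": 0},
    {"hand": -1, "x": 0.0055, "y": 0, "z": -0.0054, "yaw": 0},
  ],
)

```text
clock: 7.3
eef_pos: [549.6, -69.2, 199.6]
eef_rot: [3.141, 0.0, 1.327]
wrist_force: [0.5, -4.1, 2.4]
finger_gap: 0.5
finger_force: 1.7
```

>>> arm_command(
  targets=[
    {"hand": -1, "x": 0.0094, "y": 0, "z": -0.0082, "yaw": 0},
    {"hand": -1, "x": 0.0098, "y": 0, "z": -0.0076, "yaw": 0},
    {"hand": -1, "x": 0.0104, "y": 0, "z": -0.0068, "yaw": 0},
    {"hand": -1, "x": 0.0109, "y": 0, "z": -0.0061, "yaw": 0},
    {"hand": -1, "x": 0.0112, "y": 0, "z": -0.0053, "yaw": 0},
  ],
)

```text
clock: 7.8
eef_pos: [562.0, -18.2, 233.3]
eef_rot: [-3.141, -0.0, 1.327]
wrist_force: [-0.1, -0.8, -0.6]
finger_gap: 0.4
finger_force: 0.2
```

>>> arm_command(
  targets=[
    {"hand": -1, "x": 0.0116, "y": 0, "z": -0.0045, "yaw": 0},
    {"hand": -1, "x": 0.0118, "y": 0, "z": -0.0037, "yaw": 0},
    {"hand": -1, "x": 0.012, "y": 0, "z": -0.0028, "yaw": 0},
    {"hand": -1, "x": 0.012, "y": 0, "z": -0.002, "yaw": 0},
    {"hand": -1, "x": 0.009, "y": 0, "z": -0.001, "yaw": 0},
  ],
)

```text
clock: 8.3
eef_pos: [575.7, 36.5, 247.0]
eef_rot: [-3.142, -0.0, 1.327]
wrist_force: [0.4, 0.2, -0.3]
finger_gap: 0.5
finger_force: 0.1
```

>>> arm_command(
  targets=[
    {"hand": -1, "x": 0.008, "y": 0, "z": 0, "yaw": 0},
    {"hand": -1, "x": 0.008, "y": 0, "z": 0, "yaw": 0},
    {"hand": -1, "x": 0.008, "y": 0, "z": 0.001, "yaw": 0},
    {"hand": -1, "x": 0.008, "y": 0, "z": 0.001, "yaw": 0},
    {"hand": -1, "x": 0.008, "y": 0, "z": 0.002, "yaw": 0},
    {"hand": -1, "x": 0, "y": 0, "z": 0, "yaw": 0},
  ],
)

```text
clock: 8.9
eef_pos: [585.2, 75.0, 242.4]
eef_rot: [-3.141, 0.0, 1.328]
wrist_force: [-0.5, -0.0, -1.1]
finger_gap: 0.5
finger_force: 0.0
```

Run:
```python
from h import *
im=camera("side")[:,:,::-1];cv2.imwrite("pics/s2.png",cv2.resize(im[60:320,180:440],None,fx=2.3,fy=2.3,interpolation=cv2.INTER_CUBIC))
```

```text
(no output)
```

View pics/s2.png

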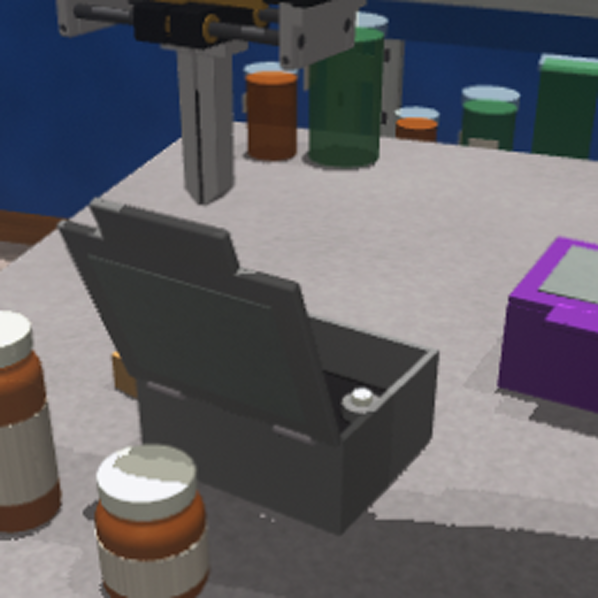

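The side view shows the lid flipped past upright and leaning back on its own (lip near (165,235)), with the fingers clear. The small button shows near (362,400), and the jars and box are undisturbed. I'll back off and look at the large button from above.

>>> arm_command(
  targets=[
    {"hand": -1, "x": -0.04, "y": 0, "z": 0, "yaw": 0},
    {"hand": -1, "x": -0.045, "y": 0, "z": 0, "yaw": 0},
    {"hand": -1, "x": -0.045, "y": 0, "z": 0, "yaw": 0},
    {"hand": -1, "x": -0.045, "y": 0, "z": 0, "yaw": 0},
    {"hand": -1, "x": -0.045, "y": 0, "z": 0, "yaw": 0},
    {"hand": -1, "x": -0.04, "y": 0, "z": 0, "yaw": 0},
    {"hand": -1, "x": 0, "y": 0, "z": 0, "yaw": 0},
  ],
)

```text
clock: 9.65
eef_pos: [521.0, -182.2, 243.0]
eef_rot: [3.141, 0.001, 1.322]
wrist_force: [0.2, 0.6, 0.7]
finger_gap: 0.7
finger_force: 0.0
```

Run:
```python
from h import *
im=camera("top")[:,:,::-1];cv2.imwrite("pics/t2.png",cv2.resize(im[150:300,230:430],None,fx=4,fy=4,interpolation=cv2.INTER_CUBIC))
p=proj("top",[[588.1,-48.9,61],[508.5,-29.1,59]]);print(p,((p-[230,150]+.5)*4-.5).round())
```

```text
[[351.98891575 213.21221238]
 [341.58495003 252.50397274]] [[489. 254.]
 [448. 412.]]
```

View pics/t2.png

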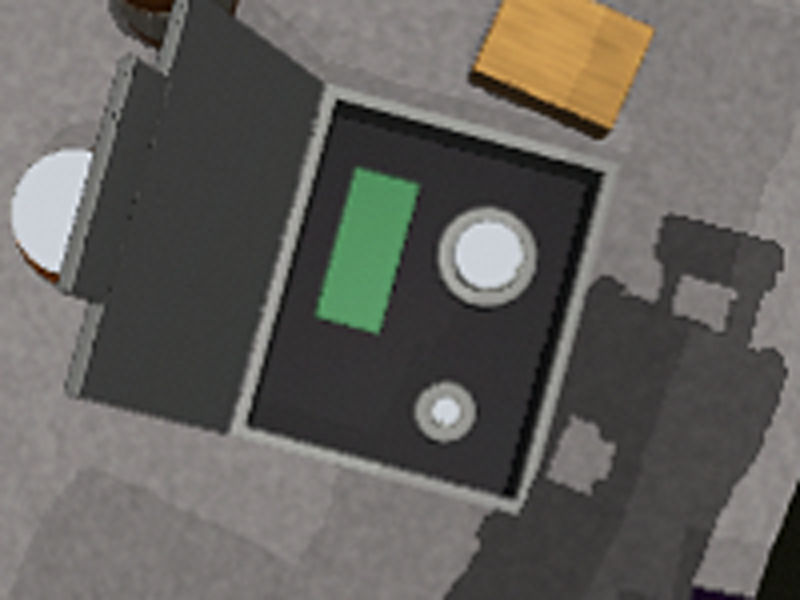

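The open case shows the large button at (489,256) and the small one at (445,411), exactly where I predicted. I'll move above the large one and down.

>>> arm_command(
  targets=[
    {"hand": -1, "x": 0.0364, "y": 0.0082, "z": 0, "yaw": 0},
    {"hand": -1, "x": 0.0364, "y": 0.0082, "z": 0, "yaw": 0},
    {"hand": -1, "x": 0.0364, "y": 0.0082, "z": 0, "yaw": 0},
    {"hand": -1, "x": 0.0364, "y": 0.0082, "z": 0, "yaw": 0},
    {"hand": -1, "x": 0, "y": 0, "z": 0, "yaw": 0},
    {"hand": -1, "x": 0, "y": 0, "z": 0.045, "yaw": 0},
    {"hand": -1, "x": 0, "y": 0, "z": 0.045, "yaw": 0},
    {"hand": -1, "x": 0, "y": 0, "z": 0.045, "yaw": 0},
    {"hand": -1, "x": 0, "y": 0, "z": 0.035, "yaw": 0},
    {"hand": -1, "x": 0, "y": 0, "z": 0, "yaw": 0},
  ],
)

```text
clock: 10.7
eef_pos: [586.8, -44.1, 68.7]
eef_rot: [-3.134, 0.001, 1.327]
wrist_force: [0.6, 0.5, 0.1]
finger_gap: 0.3
finger_force: 0.0
```

>>> arm_command(
  targets=[
    {"hand": -1, "x": -0.0045, "y": 0, "z": 0, "yaw": 0},
    {"hand": -1, "x": 0, "y": 0, "z": 0.004, "yaw": 0},
    {"hand": -1, "x": 0, "y": 0, "z": 0.002, "yaw": 0},
    {"hand": -1, "x": 0, "y": 0, "z": 0.002, "yaw": 0},
    {"hand": -1, "x": 0, "y": 0, "z": 0.002, "yaw": 0},
    {"hand": -1, "x": 0, "y": 0, "z": 0, "yaw": 0},
  ],
)

```text
clock: 11.3
eef_pos: [588.2, -49.1, 62.9]
eef_rot: [-3.142, -0.0, 1.327]
wrist_force: [0.5, 0.8, -0.4]
finger_gap: 0.4
finger_force: 0.0
```

>>> arm_command(
  targets=[
    {"hand": -1, "x": 0, "y": 0, "z": 0.002, "yaw": 0},
    {"hand": -1, "x": 0, "y": 0, "z": 0.002, "yaw": 0},
    {"hand": -1, "x": 0, "y": 0, "z": 0.002, "yaw": 0},
    {"hand": -1, "x": 0, "y": 0, "z": 0.001, "yaw": 0},
    {"hand": -1, "x": 0, "y": 0, "z": 0, "yaw": 0},
  ],
)

```text
clock: 11.8
eef_pos: [588.4, -49.2, 56.1]
eef_rot: [3.141, -0.0, 1.327]
wrist_force: [0.1, -0.2, 4.0]
finger_gap: 0.6
finger_force: 2.2
```

>>> arm_command(
  targets=[
    {"hand": -1, "x": 0, "y": 0, "z": 0.001, "yaw": 0},
    {"hand": -1, "x": 0, "y": 0, "z": 0.001, "yaw": 0},
    {"hand": -1, "x": 0, "y": 0, "z": 0.0005, "yaw": 0},
    {"hand": -1, "x": 0, "y": 0, "z": 0, "yaw": 0},
    {"hand": -1, "x": 0, "y": 0, "z": 0, "yaw": 0},
  ],
)

```text
clock: 12.3
eef_pos: [588.6, -49.2, 55.0]
eef_rot: [3.14, -0.0, 1.327]
wrist_force: [-6.6, 0.4, 18.6]
finger_gap: 0.6
finger_force: 9.3
```

It bottomed out at z 55 (18.6 N), so the button is fully down. I'll release straight up.

>>> arm_command(
  targets=[
    {"hand": -1, "x": 0, "y": 0, "z": -0.002, "yaw": 0},
    {"hand": -1, "x": 0, "y": 0, "z": -0.004, "yaw": 0},
    {"hand": -1, "x": 0, "y": 0, "z": -0.01, "yaw": 0},
    {"hand": -1, "x": 0, "y": 0, "z": -0.04, "yaw": 0},
    {"hand": -1, "x": 0, "y": 0, "z": -0.045, "yaw": 0},
    {"hand": -1, "x": 0, "y": 0, "z": -0.045, "yaw": 0},
    {"hand": -1, "x": -0.045, "y": 0, "z": 0, "yaw": 0},
    {"hand": -1, "x": -0.045, "y": 0, "z": 0, "yaw": 0},
    {"hand": -1, "x": -0.045, "y": 0, "z": 0, "yaw": 0},
    {"hand": -1, "x": 0, "y": 0, "z": 0, "yaw": 0},
  ],
)

```text
clock: 13.3
eef_pos: [554.1, -184.4, 199.6]
eef_rot: [-3.141, 0.001, 1.322]
wrist_force: [-0.1, 0.5, 0.1]
finger_gap: 0.2
finger_force: 0.0
```

Run:
```python
from h import *
a=camera("top")[:,:,::-1][150:300,230:430];b=camera("side")[:,:,::-1][120:320,140:400]
cv2.imwrite("pics/end.png",np.hstack([cv2.resize(a,(400,300)),cv2.resize(b,(390,300))]))
```

```text
(no output)
```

View pics/end.png

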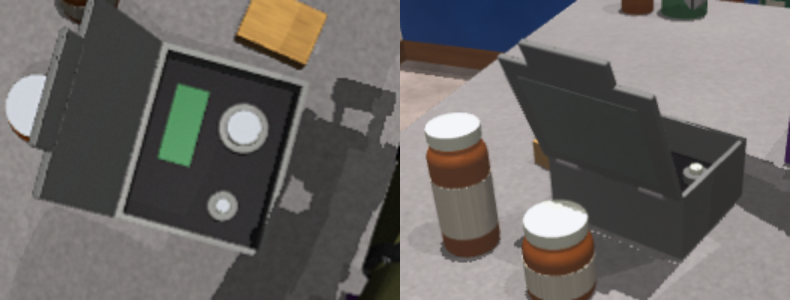

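The lid is still leaning open, the large button (243,128) is back up, the case, jars and box are in place, and the arm is clear. Handing in.

```bash
python3 -c "
from cell import manip
print(manip.sign_off())"
```

```text
the job is handed in; nothing more can be done
None
```

The grey case's lid is flipped open and stays open by itself, the large button was pressed fully down and came back up, and the job is handed in at about 13 s with the case, jars and box where they stood.

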